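Run the tube draw bench back for the next pull

TASK

The carriage of this little tube draw bench has just been pulled and must go back for the next pull. Throw the pawl right over, clear of the ratchet, so that it stays off; wind the star wheel backward by its knobs, without pushing the carriage itself, until the open jaws stand about 10 mm short of the draw plate, never touching it; then let the pawl back down into the ratchet teeth. Leave the jar and the tin standing where they are.

Things in the scene. Friction and masses are not known exactly. Their poses are not given: they have to be found in the camera images.
- draw_bench: Green frame of the draw bench, 104 x 325 mm, fixed. Origin on the counter right under the wheel's axle; y runs along the bed to the draw plate (dark upright plate with rows of holes between two posts, 200 mm along +y), x points to the side of the star wheel, z up. The axle lies along x, 107 mm up. A copper tube stands in the plate, its thin end 34 mm out towards the wheel, at height 77 mm.
- wheel (a joint): Angle of the star wheel, ratchet and pinion (one part), rad: 0 with the jaws at the plate, growing as the carriage is pulled away. Winding backward lowers it: the knobs at the top then move towards the bench's -y, away from the plate. It has friction and stays where it is left; about 3 N at a knob turns it. With the pawl down it cannot go back past the next tooth (16 teeth, 0.39 rad).
- slide (a joint): Gap between the jaws' nose and the face of the draw plate, m: 0 touching, 0.090 at most. Driven by the wheel through the rack: gap = 0.025 x wheel angle.
- pawl (a joint): Angle of the pawl, rad: -0.05 to 0.15 as it lies on the ratchet, by how the teeth stand, 1.25 thrown right over against its rest pin. It is an L of steel, 10 mm thick, on a level pivot along the bench's x: nose 54 mm long towards +y, tail 47 mm straight up at 0. Positive turns the tail towards -y and lifts the nose. By its own weight it falls back onto the ratchet from below 0.5 rad and right over from beyond 0.75; under 2 N moves it.
- pawl_pivot (a point): Pivot of the pawl, on the side of the frame away from the star wheel, 152 mm above the counter and 55 mm along the bench's -y from the axle. The ratchet, 88 mm across, and the pawl lie in one plane, 52 mm along -x from the bench's origin. Axes as draw_bench.
- pawl_knob (a point): Centre of the red ball, 20 mm across, at the end of the pawl's tail. Its own axes turn with the pawl.
- pawl_nose (a point): Middle of the end of the pawl's nose, 9 mm deep and 10 mm thick. With the pawl thrown over it stands up, leaning a little towards +y, and the tail lies towards -y, nearly level.
- axle (a point): Point on the wheel's axle in the plane of the star wheel, 68 mm from the bench's origin along its +x, 107 mm above the counter. Axes as draw_bench. The star wheel has four steel spokes, 11 mm thick, at right angles, with a hub 40 mm across.
- knob_0 (a point): Centre of one of the four black balls, 26 mm across, at the ends of the star wheel's spokes, 88 mm from the axle. It turns with the wheel.
- knob_1 (a point): Centre of the next black ball, 26 mm across, on the star wheel.
- knob_2 (a point): Centre of the third black ball, 26 mm across, on the star wheel.
- knob_3 (a point): Centre of the fourth black ball, 26 mm across, on the star wheel.
- carriage: Dark steel tongs carriage, 66 mm wide and 58 mm long, on two rods, with two upright steel jaws 10 mm apart and a toothed rack that runs back under the axle. Origin at the nose of the jaws, between them, 77 mm above the counter. It slides along the bench's y.
- wax_tin: Bystander: round brass-coloured tin, 62 mm across, 23 mm high, loose on the counter. Origin under its centre.
- blue_lid_jar: Bystander: white jar with a blue lid, 69 mm across, 77 mm high, loose on the counter. Origin under its centre.

How it is judged (in metres and radians):
On the way, in this order (a step that is already met when the one before it is completed fails the run):
1. the pawl has been thrown over, clear of the ratchet (value of joint pawl above 0.95 rad), for 0.2 s.
2. with the pawl still clear, the carriage has been wound back close to the draw plate (value of joint pawl above 0.95 rad and value of joint slide below 0.018 m), for 0.2 s.
At the end, for the whole second after the job is handed in: The jaws stand 4 to 18 mm short of the draw plate, the pawl lies on the ratchet teeth (pawl angle under 0.2 rad), and both are at rest (value of joint slide between 0.004 and 0.018 m and value of joint pawl below 0.2 rad and velocity of joint each of pawl, wheel below 0.05 rad/s and velocity of joint wheel above -0.05 rad/s); the robot touches nothing.
It fails at once if the jaws run against the draw plate (value of joint slide below 0.001 m).
It fails at once if the robot pushes the carriage or its rack instead of the wheel (over 2 N) (contact force between any of the fingers, the arm and carriage above 2 N).
It fails at once if the tin or the jar is moved by more than 20 mm (distance of any of wax_tin, blue_lid_jar from where it was at the start of the episode above 0.02 m).
It also fails if it takes over 64 s, if anything falls off the work surface, if the arm or the gripper's body presses on something with over 40 N, if the wrist force passes 120 N, or if a joint passes its speed limit or range.

ROBOT

A 6-joint arm with a two-finger parallel gripper is mounted at the origin on a cart in front of the work surface, level with it; the furniture and walls round the work are solid. World frame = base frame: x ahead of the robot, y to its left, z up, the work surface at z = 0. Lengths are in m, angles in degrees, forces in N, time in s.
With the tool pointing down it reaches from about 0.375 to 0.75 m from the base axis. Payload 9 kg.
Tool frame: the origin (TCP) lies where the fingers leave the gripper's body, on its centre line; the fingertips stand 73 mm ahead of it and the grasp point (between the pads) lies 54 mm ahead of it (robot.tip_reach is the distance from the TCP to the fingertips, in m); z points along the fingers, y is the direction in which the jaws open and shut (so a half turn about z gives the same grasp; the last joint's range is limited). The gripper opens to 85 mm and grips with 20 to 120 N. Pads are 22 mm wide; open, the fingers measure 114 mm over their backs; the gripper's body (76 mm by 85 mm) begins 54 mm behind the grasp point. The pads swing forward as they close: fully open they stand 13 mm farther back than shut.
Start: joints at [63.1, 5.964, 5.575, 89.605, 0, 77.527], TCP at [0.149, 0.581, 0.304] pointing down, gripper open.
Joint ranges: [-171.21, 171.21], [-48.23, 106.86], [-62.78, 66.21], [-105.2, 120.99], [-86.42, 89.51], [-180, 180]. Speed limits (degrees/s): [127.2, 127.2, 147.25, 180, 180, 180].

INTERFACE

Orientations are given as [roll, pitch, yaw] about the fixed x, y, z axes, in that order (R = Rz(yaw) Ry(pitch) Rx(roll)).
In Python, from plant import robot gives the robot as it stands. Calls block until the motion is done:
- robot.move_pose(position, orientation): joint-space move of the TCP to a pose.
- robot.line_to(position, vel=0.15, rotation=None, guard=None): straight line of the TCP; rotation=None keeps the orientation; vel is the mean speed in m/s. With guard (N) it stops when the force on the tool has changed by that much, and returns True; else False.
- robot.goto_joints(angles): joint-space move.
- robot.set_gripper(opening): finger opening in m; the grip force is fixed at half the most; returns when the fingers have stopped.
- robot.pause(seconds).
- robot.ik(position, orientation): joint angles nearest the present ones, or None.
- robot.observe(): the state.
- robot.grab_frame(name): name is "scene" or "top" or "wrist"; returns the picture (384x512x3 uint8, blue, green, red); there is no depth.
- robot.get_calibration(name): a dict with "vertical_fov" (degrees; the focal length in pixels is half the picture's height over the tangent of half this angle, whatever the lens; pixels are square), "cx", "cy" (the principal point, pixels), "k1" (the pictures are not rectified: a ray, as slopes to the right and down, at radius r is drawn at 1 + k1 r^2 times it, then the intrinsics apply), "rvec" (rotation vector, rad) and "tvec" (3), from world to camera coordinates, as OpenCV has them. Camera axes: x right, y down, z forward; pixel columns grow to the right and rows downward; lengths in m; the calibration is good to about 2 mm. A picture is of the moment at which its call begins: read the wrist's pose just before it. get_calibration takes no time and is no camera call; for the wrist camera it gives the pose at the moment of the call.
A pose or a line that the arm cannot do raises robot.IKError and nothing moves.
- robot.job_done(): hands the job in, once; it reports no verdict.
The state is a dict: "time": time; "q": joint angles; "qvel": joint speeds; "joint_torque": joint torques, N m; "tool_pos": TCP position; "tcp_rot": TCP orientation; "ft_force": force on the tool from outside, world axes, zero at the start; "torque": the same for the moment, N m; "gripper_width": finger opening in m.
Only numpy, scipy, OpenCV 4.12 (cv2) and the standard library are available. Lean on these libraries where they do the work, as an engineer would, in place of code of your own. Each camera call takes 0.05 s, during which the arm holds its last target.

## Working session

There is one attempt and no reset: what is moved stays moved. The work goes in short steps, each a Python script; the robot and the scene stay as the last script left them, time stands still between calls to the robot, and variables do not carry over. Pictures are saved under pics/ and viewed, and the job is handed in when it is done.

```bash
ls; mkdir -p pics; python3 - <<'E'
from plant import robot
import cv2
for n in ("scene","top","wrist"):
    c=robot.get_calibration(n); print(n,c)
    cv2.imwrite(f"pics/a_{n}.png",robot.grab_frame(n))
print(robot.observe())
E
```

```text
pics
scene {'vertical_fov': 47.887882792231764, 'cx': 260.5049900901268, 'cy': 190.30618264844307, 'k1': 0.01070223999652821, 'rvec': array([ 2.20320746, -1.14780573,  0.39392765]), 'tvec': array([-0.37440515,  0.40265136,  0.94784116])}
top {'vertical_fov': 42.44273722577701, 'cx': 255.7930215405406, 'cy': 181.92658301017218, 'k1': -0.20318896077616574, 'rvec': array([ 2.18570707, -2.13986972,  0.08060442]), 'tvec': array([-0.06081119,  0.56870674,  1.2294248 ])}
wrist {'vertical_fov': 59.7237179874096, 'cx': 250.10658864452165, 'cy': 191.0542276675578, 'k1': -0.025191217085064572, 'rvec': array([-2.26688958, -1.75715426, -0.28837937]), 'tvec': array([-0.59889087, -0.04133204,  0.38063346])}
{'time': 0.15, 'q': array([6.30996758e+01, 5.98968114e+00, 5.53808018e+00, 8.96017089e+01,
       2.93639626e-04, 7.75280508e+01]), 'qvel': array([ 0.08678513, -0.01583383,  0.16079856,  0.15717673, -0.06307326,
       -0.08717852]), 'joint_torque': array([ 2.96495440e-03, -5.57354593e+01,  5.04005849e+01,  1.25176084e-02,
       -2.33703859e-04, -1.11139096e-05]), 'tool_pos': array([0.1494042 , 0.58093722, 0.30331947]), 'tcp_rot': array([-1.79948012e+02, -1.17995869e-02,  1.65571619e+02]), 'ft_force': array([-0.28710859,  0.13921611, -0.23935526]), 'torque': array([-0.0529992 ,  0.02047135, -0.00843084]), 'gripper_width': 0.08540246630837815}
```

View pics/a_scene.png

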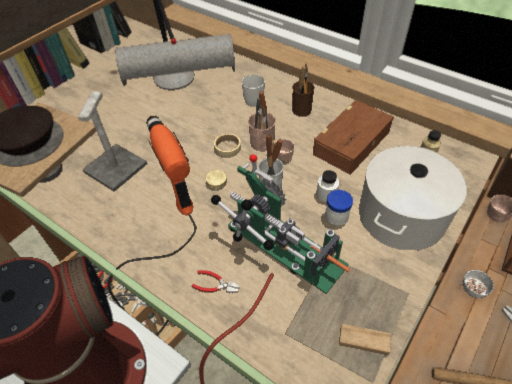

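View pics/a_top.png

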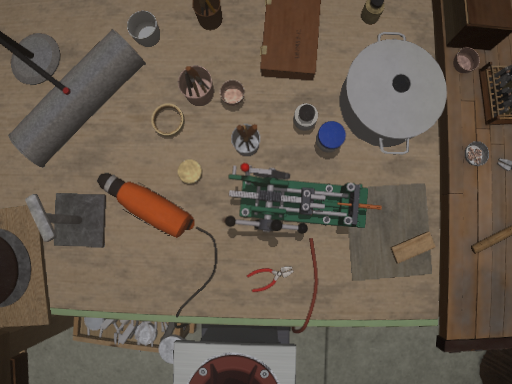

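View pics/a_wrist.png

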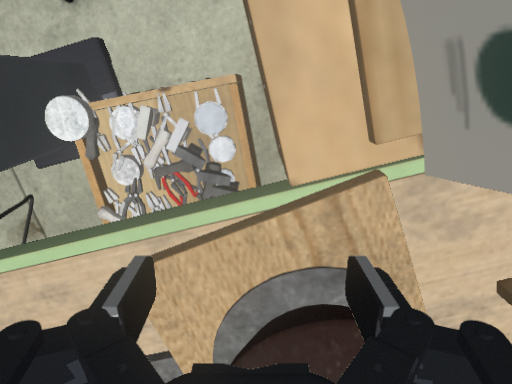

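```bash
cat > h.py <<'E'
import numpy as np, cv2
def K(c):
    f=192/np.tan(np.radians(c["vertical_fov"])/2); return f
def RT(c):
    return cv2.Rodrigues(np.asarray(c["rvec"]))[0], np.asarray(c["tvec"]).reshape(3)
def proj(c,P):
    R,t=RT(c); P=np.atleast_2d(P); q=P@R.T+t; s=q[:,:2]/q[:,2:]
    r2=(s**2).sum(1,keepdims=True); s=s*(1+c["k1"]*r2)
    return s*K(c)+[c["cx"],c["cy"]]
def ray(c,uv):
    R,t=RT(c); d=(np.array(uv,float)-[c["cx"],c["cy"]])/K(c); s=d.copy()
    for _ in range(20): s=d/(1+c["k1"]*(s@s))
    v=R.T@np.array([s[0],s[1],1]); return -R.T@t, v/np.linalg.norm(v)
def onplane(c,uv,z):
    o,v=ray(c,uv); return o+v*(z-o[2])/v[2]
def tri(obs):
    A=np.zeros((3,3));b=np.zeros(3)
    for c,uv in obs:
        o,v=ray(c,uv);M=np.eye(3)-np.outer(v,v);A+=M;b+=M@o
    p=np.linalg.solve(A,b)
    return p,[np.round(proj(c,p)[0]-uv,1) for c,uv in obs]
def crop(img,x0,y0,x1,y1,s):
    return cv2.resize(img[y0:y1,x0:x1],None,fx=s,fy=s,interpolation=cv2.INTER_CUBIC)
E
python3 - <<'E'
from h import *
a=cv2.imread("pics/a_top.png"); cv2.imwrite("pics/b_top.png",crop(a,210,120,390,250,4))
a=cv2.imread("pics/a_scene.png"); cv2.imwrite("pics/b_scene.png",crop(a,200,140,360,295,3.8))
E
```

```text
(no output)
```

View pics/b_top.png

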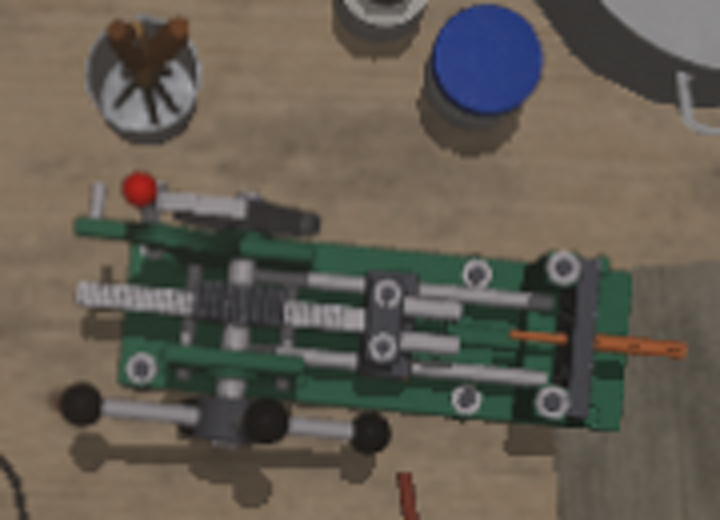

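View pics/b_scene.png

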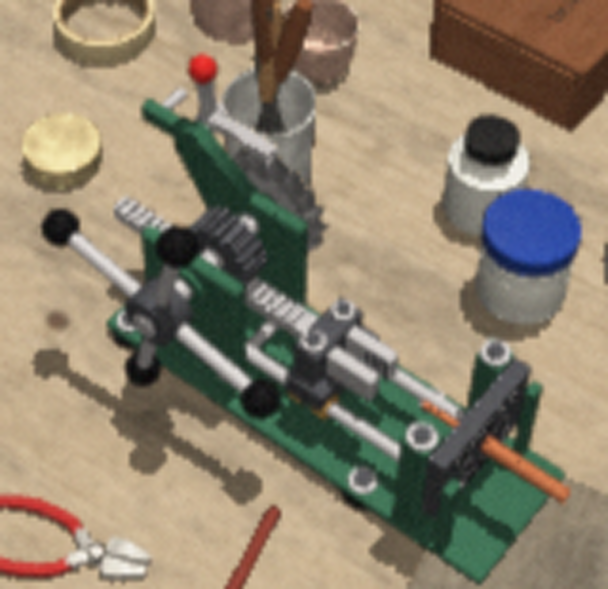

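```bash
cat > loc.py <<'E'
from h import *
from scipy.optimize import least_squares
import sys
from plant import robot
ct,cs=robot.get_calibration("top"),robot.get_calibration("scene")
def red(img,x0,y0,x1,y1):
    h=cv2.cvtColor(img,cv2.COLOR_BGR2HSV)[y0:y1,x0:x1]
    m=((h[...,0]<6)|(h[...,0]>174))&(h[...,1]>170)&(h[...,2]>90)
    m=m.astype(np.uint8); n,l,s,c=cv2.connectedComponentsWithStats(m)
    k=1+np.argmax(s[1:,4]); return c[k]+[x0,y0],s[k,4]
def dark(img,uv,r=7,th=48):
    u,v=np.round(uv).astype(int); g=img[v-r:v+r+1,u-r:u+r+1].max(2)
    m=(g<th).astype(np.uint8); m=cv2.morphologyEx(m,cv2.MORPH_OPEN,np.ones((3,3),np.uint8))
    n,l,s,c=cv2.connectedComponentsWithStats(m)
    k=1+np.argmax(s[1:,4]); return c[k]+[u-r,v-r],s[k,4]
E
python3 - <<'E'
from loc import *
t=cv2.imread("pics/a_top.png"); s=cv2.imread("pics/a_scene.png")
rt,rs=red(t,230,155,260,180),red(s,240,145,265,170); print(rt,rs)
print("red",tri([(ct,rt[0]),(cs,rs[0])]))
T={'L':(230,221),'T':(277,225),'R':(303,228)}
S={'L':(216,200),'T':(247,204.5),'R':(269,244.5)}
P={}
for k in T:
    a,b=dark(t,T[k]),dark(s,S[k]); print(k,a,b); P[k],e=tri([(ct,a[0]),(cs,b[0])]); print(P[k],e)
d=P['R']-P['L'];print(np.degrees(np.arctan2(d[1],d[0])),np.linalg.norm(d),(P['R']+P['L'])/2)
# plate posts tops, jar, tin
for nm,uv,z in [('jar',(331.5,135),.077),('tin',(189,171.5),.023)]:
    print(nm,onplane(ct,uv,z))
# post screws
for nm,u,v in [('postA',(351,187),(330.4,232.4)),('postB',(348,220.3),(311,254.5))]:
    print(nm,tri([(ct,u),(cs,v)]))
# carriage screws
for nm,u,v in [('cA',(306.5,193.5),(290.5,221)),('cB',(305.5,206.5),(283,229)),('tubeEnd',(338,203.5),(311.5,247))]:
    print(nm,tri([(ct,u),(cs,v)]))
E
```

```text
(array([244.56, 166.76]), np.int32(50)) (array([252.83783784, 157.59459459]), np.int32(37))
red (array([ 0.5858739 , -0.02593926,  0.19654478]), [array([-0.5,  0.4]), array([ 0.5, -0.1])])
L (array([230.        , 220.80821918]), np.int32(73)) (array([215.40384615, 199.30769231]), np.int32(52))
[0.46741914 0.00805266 0.12630609] [array([-0.4,  0.4]), array([ 0.5, -0. ])]
T (array([275.47863248, 224.78632479]), np.int32(117)) (array([246.875     , 204.45192308]), np.int32(104))
[ 0.46090331 -0.09760968  0.18810032] [array([ 0., -0.]), array([-0.,  0.])]
R (array([302.30434783, 227.79710145]), np.int32(69)) (array([268.5125, 244.45  ]), np.int32(80))
[ 0.45510792 -0.16350288  0.08393057] [array([-0.4,  0.3]), array([ 0.5, -0.1])]
-94.10463832313978 0.1771399270359347 [ 0.46126353 -0.07772511  0.10511833]
jar [ 0.68520845 -0.23417287  0.077     ]
tin [0.59362549 0.12351112 0.023     ]
postA (array([ 0.55384817, -0.27636668,  0.11067207]), [array([-0.3,  0.2]), array([ 0.3, -0. ])])
postB (array([ 0.47469147, -0.26985223,  0.10992006]), [array([-0.3,  0.2]), array([ 0.4, -0. ])])
cA (array([ 0.53795286, -0.1723122 ,  0.0938    ]), [array([-0.1,  0. ]), array([ 0.1, -0. ])])
cB (array([ 0.50671193, -0.17034373,  0.09404431]), [array([-0.,  0.]), array([ 0.1, -0. ])])
tubeEnd (array([ 0.51565045, -0.25052144,  0.07216344]), [array([-0.5,  0.4]), array([ 0.7, -0.1])])
```

```bash
cat >> loc.py <<'E'
YAW=np.radians(175.8)
ex=np.array([np.cos(YAW),np.sin(YAW),0]); ey=np.array([-np.sin(YAW),np.cos(YAW),0]); ez=np.array([0,0,1.])
AX=np.array([.4613,-.0777,.107]); O=AX-.068*ex-[0,0,.107]
B=np.array([ex,ey,ez])
def tob(p): return B@(np.asarray(p)-O)
def tow(b): return O+B.T@np.asarray(b,float)
def face(img_c,uv,z): return tob(onplane(img_c,uv,z))
E
python3 - <<'E'
from loc import *
for nm,p in [('red',(.5859,-.0259,.1965)),('postA',(.55385,-.27637,.11)),('postB',(.4747,-.26985,.11)),('tube',(.51565,-.2505,.072)),('cA',(.53795,-.1723,.094)),('cB',(.5067,-.1703,.094)),('T',(.4609,-.0976,.188))]: print(nm,tob(p).round(4))
for z in (.07,.077,.085):
  print(z,[face(ct,u,z).round(4)[:2] for u in ((325.5,197.5),(325,206.2))],[face(cs,u,z).round(4)[:2] for u in ((304,232.5),(300,241.5))])
print('jawtri',tob(tri([(ct,(325.5,197.5)),(cs,(303.5,233))])[0]))
# handles / cup
for u,v in [((240,128),(268,141)),((257,126),(278,141)),((240,128),(278,141)),((257,126),(268,141))]: print(tri([(ct,u),(cs,v)]))
print('cup',onplane(ct,(247,139),.06))
a=cv2.imread("pics/a_scene.png"); cv2.imwrite("pics/c_scene.png",crop(a,230,110,310,190,7))
a=cv2.imread("pics/a_top.png"); cv2.imwrite("pics/c_top.png",np.hstack([crop(a,220,110,300,190,5),crop(a,295,170,375,250,5)]))
E
```

```text
red [-0.0525 -0.0608  0.1965]
postA [-0.0389  0.1914  0.11  ]
postB [0.0406 0.1907 0.11  ]
tube [0.0011 0.1684 0.072 ]
cA [-0.0154  0.0887  0.094 ]
cB [0.0159 0.089  0.094 ]
T [0.0669 0.0199 0.188 ]
0.07 [array([-0.0119,  0.138 ]), array([0.0094, 0.1386])] [array([-0.0223,  0.127 ]), array([0.0059, 0.1351])]
0.077 [array([-0.0114,  0.1372]), array([0.0098, 0.1378])] [array([-0.0181,  0.1295]), array([0.0098, 0.1375])]
0.085 [array([-0.0108,  0.1363]), array([0.0103, 0.1368])] [array([-0.0134,  0.1323]), array([0.0143, 0.1403])]
jawtri [-0.0095929   0.13478176  0.08966404]
(array([ 0.67605046, -0.01139595,  0.1755588 ]), [array([-0.9,  0.7]), array([ 1. , -0.1])])
(array([ 0.67480446, -0.0479034 ,  0.19672644]), [array([-2. ,  1.7]), array([ 2.2, -0.3])])
(array([ 0.68522515, -0.02156367,  0.17183462]), [array([ 3.7, -2.8]), array([-3.9,  0.4])])
(array([ 0.66440631, -0.03875566,  0.20343461]), [array([-6.3,  5.6]), array([ 7.1, -1.3])])
cup [ 0.67391039 -0.02512708  0.06      ]
```

View pics/c_scene.png

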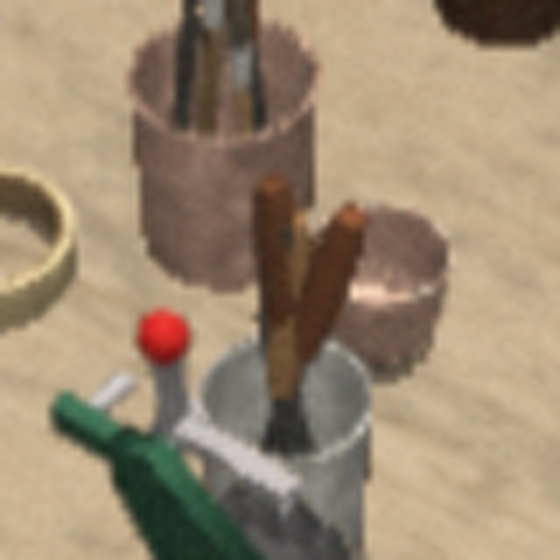

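View pics/c_top.png

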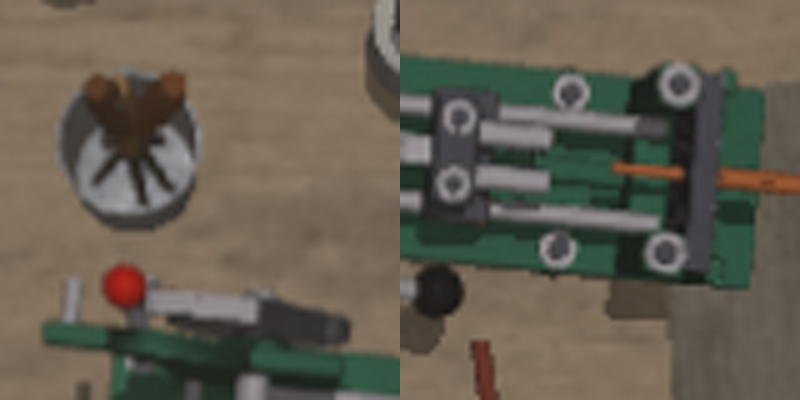

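```bash
python3 - <<'E'
from loc import *
from scipy.spatial.transform import Rotation as Ro
o=robot.observe(); print(robot.tip_reach)
c=robot.get_calibration("wrist"); R,t=RT(c); cam=-R.T@t
T=Ro.from_euler('xyz',o['tcp_rot'],degrees=True).as_matrix()
print('cam in tool',T.T@(cam-o['tool_pos']), 'cam axis', T.T@R[2])
for z in (.2,.25,.33,.42):
  for yaw in (175.8,-94.2,85.8,-4.2):
    print(z,yaw,robot.ik(tow([-.053,-.027,z]).tolist(),[180,0,yaw]), )
E
```

```text
0.0726
cam in tool [ 0.08286619 -0.00044223 -0.06967094] cam axis [-3.21543486e-01 -4.02038860e-04  9.46894728e-01]
0.2 175.8 [-18.58623416   4.04335813  -7.24750588  78.70913599   0.
 -14.38623416]
0.2 -94.2 [ -18.58623416    4.04335813   -7.24750588   78.70913599    0.
 -104.38623416]
0.2 85.8 [-18.58623416   4.04335813  -7.24750588  78.70913599   0.
  75.61376584]
0.2 -4.2 [-18.58623416   4.04335813  -7.24750588  78.70913599   0.
 165.61376584]
0.25 175.8 [-18.58623416   3.4523444   -2.66143596  83.88621964   0.
 -14.38623416]
0.25 -94.2 [ -18.58623416    3.4523444    -2.66143596   83.88621964    0.
 -104.38623416]
0.25 85.8 [-18.58623416   3.4523444   -2.66143596  83.88621964   0.
  75.61376584]
0.25 -4.2 [-18.58623416   3.4523444   -2.66143596  83.88621964   0.
 165.61376584]
0.33 175.8 [-18.58623416   4.11420298   6.34238109  92.22817811   0.
 -14.38623416]
0.33 -94.2 [ -18.58623416    4.11420298    6.34238109   92.22817811    0.
 -104.38623416]
0.33 85.8 [-18.58623416   4.11420298   6.34238109  92.22817811   0.
  75.61376584]
0.33 -4.2 [-18.58623416   4.11420298   6.34238109  92.22817811   0.
 165.61376584]
0.42 175.8 [-18.58623416   7.40160963  19.38488662 101.983277     0.
 -14.38623416]
0.42 -94.2 [ -18.58623416    7.40160963   19.38488662  101.983277      0.
 -104.38623416]
0.42 85.8 [-18.58623416   7.40160963  19.38488662 101.983277     0.
  75.61376584]
0.42 -4.2 [-18.58623416   7.40160963  19.38488662 101.983277     0.
 165.61376584]
```

```bash
python3 - <<'E'
from loc import *
p=robot.observe()['tool_pos']
robot.line_to([p[0],p[1],.40],vel=.25)
robot.set_gripper(0.0)
robot.move_pose(tow([-.053,-.025,.36]).tolist(),[180,0,175.8])
cv2.imwrite("pics/d_w.png",robot.grab_frame("wrist"))
import pickle; pickle.dump(robot.get_calibration("wrist"),open("d_w.pkl","wb"))
o=robot.observe();print(o['time'],o['tool_pos'],tob(o['tool_pos']),o['ft_force'],robot.tip_reach)
E
```

```text
4.2417 [ 0.58388108 -0.06087451  0.36011021] [-0.05301961 -0.02575793  0.36011021] [-0.12223125  0.06395878 -0.31195123] 0.0726
```

View pics/d_w.png

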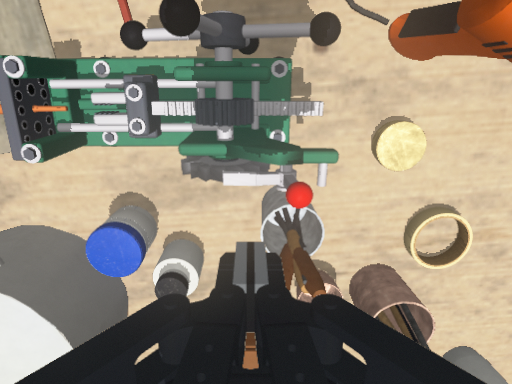

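```bash
cat >> loc.py <<'E'
def onx(c,uv,bx):
    o,v=ray(c,uv); s=(bx-tob(o)[0])/(B@v)[0]; return tob(o+s*v)
E
python3 - <<'E'
from loc import *
import pickle
c=pickle.load(open("d_w.pkl","rb")); im=cv2.imread("pics/d_w.png")
r=red(im,270,170,330,220);print(r)
for z in (.195,.199): print(tob(onplane(c,r[0],z)))
t=cv2.imread("pics/a_top.png"); s=cv2.imread("pics/a_scene.png")
print(tob(tri([(ct,red(t,230,155,260,180)[0]),(cs,red(s,240,145,265,170)[0]),(c,r[0])])[0]))
for nm,uv in [('L',(325,28)),('T',(181,17)),('R',(135,34))]: print(nm,onx(c,uv,.068))
print(tob(onplane(c,(322,175),.15)))
cv2.imwrite("pics/e_w.png",crop(im,0,40,180,180,4.4))
E
```

```text
(array([299.16075157, 195.36534447]), np.int32(479))
[-0.05319181 -0.06178673  0.195     ]
[-0.05177577 -0.06116511  0.199     ]
[-0.05260192 -0.06108196  0.19634053]
L [ 0.068      -0.08497418  0.1367529 ]
T [0.068      0.02014609 0.18712435]
R [0.068      0.07917771 0.09961007]
[-0.05030977 -0.08778738  0.15      ]
```

View pics/e_w.png

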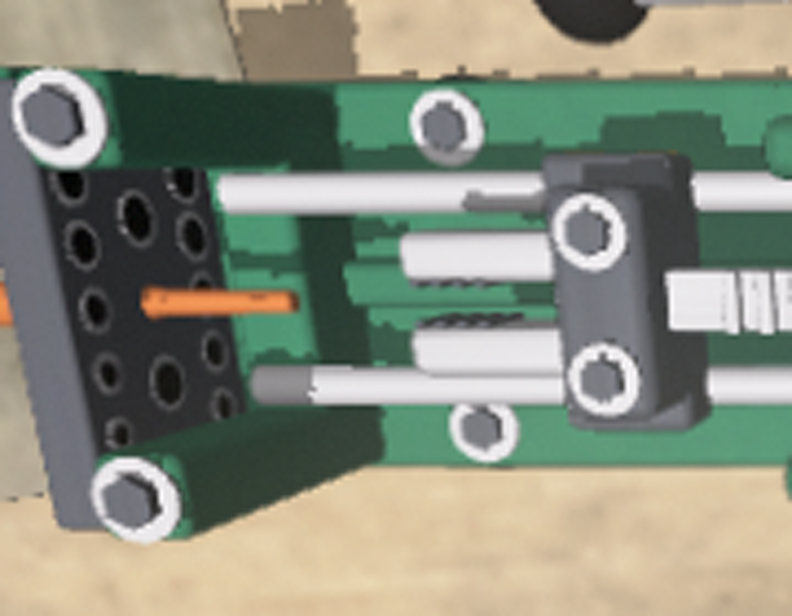

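```bash
python3 - <<'E'
from loc import *
import pickle
c=pickle.load(open("d_w.pkl","rb"))
for z in (.071,.077,.083,.089): print(z,[tob(onplane(c,u,z)).round(4) for u in ((91.4,98),(94.5,119.5),(67.5,108.4))])
E
```

```text
0.071 [array([0.0104, 0.1404, 0.071 ]), array([-0.0117,  0.1403,  0.071 ]), array([-0.    ,  0.1674,  0.071 ])]
0.077 [array([0.0107, 0.1376, 0.077 ]), array([-0.011 ,  0.1375,  0.077 ]), array([0.0005, 0.1642, 0.077 ])]
0.083 [array([0.0111, 0.1348, 0.083 ]), array([-0.0103,  0.1347,  0.083 ]), array([0.001, 0.161, 0.083])]
0.089 [array([0.0114, 0.132 , 0.089 ]), array([-0.0096,  0.132 ,  0.089 ]), array([0.0015, 0.1577, 0.089 ])]
```

```bash
python3 - <<'E'
from loc import *
g=robot.line_to(tow([-.053,-.024,.250]).tolist(),vel=.12,guard=8); print(g,robot.observe()['ft_force'])
if not g:
  g=robot.line_to(tow([-.053,-.066,.250]).tolist(),vel=.04,guard=12); print(g,robot.observe()['ft_force'])
  g=robot.line_to(tow([-.053,-.076,.250]).tolist(),vel=.04,guard=12); print(g,robot.observe()['ft_force'])
robot.pause(.3)
cv2.imwrite("pics/f_t.png",crop(robot.grab_frame("top"),210,120,390,250,4))
cv2.imwrite("pics/f_s.png",crop(robot.grab_frame("scene"),200,140,360,295,3.8))
cv2.imwrite("pics/f_w.png",robot.grab_frame("wrist"))
o=robot.observe();print(o['time'],tob(o['tool_pos']),o['ft_force'])
E
```

```text
False [1.25223061 0.67026913 0.93125449]
False [ 0.01904603  0.02433101 -0.07606771]
False [ 0.09358545 -0.19253113  0.80737007]
7.3583 [-0.05298513 -0.07593254  0.24997531] [ 1.03198391  0.57097125 -0.22161676]
```

View pics/f_s.png

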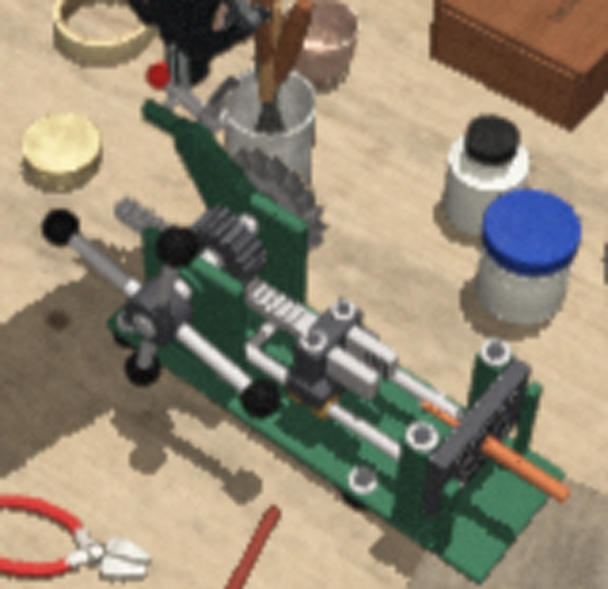

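View pics/f_w.png

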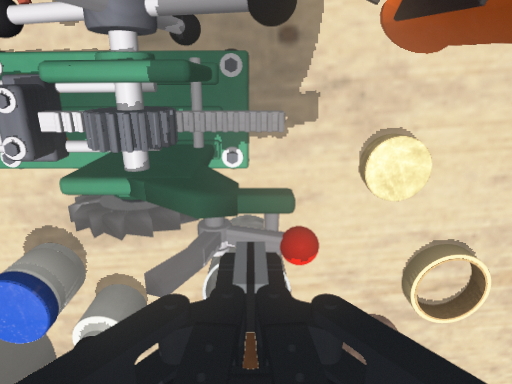

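```bash
python3 - <<'E'
from loc import *
c=robot.get_calibration("wrist"); im=cv2.imread("pics/f_w.png")
r=red(im,270,220,330,270); s=cv2.imread("pics/f_s.png")
rs=np.array([158,75])/3.8+[200,140]
p=onx(c,r[0],-.0525); print(r,p,tob(tri([(c,r[0]),(cs,rs)])[0]))
print(np.arctan2(-.055-p[1],p[2]-.152))
E
```

```text
(array([299.10974456, 246.25070956]), np.int32(1057)) [-0.0525     -0.10077485  0.16555778] [-0.05235051 -0.10132     0.16358689]
1.2828441136244522
```

```bash
cat >> loc.py <<'E'
def knob(al,r=.088): # al deg, + = backward
    a=np.radians(al); return np.array([.068,-r*np.sin(a),.107+r*np.cos(a)])
def tcp(al,up=.066): return tow(knob(al)+[0,0,up])
E
python3 - <<'E'
from loc import *
robot.line_to(tow([-.053,-.076,.34]).tolist(),vel=.2)
robot.set_gripper(.034)
robot.line_to((tcp(-13)+[0,0,.06]).tolist(),vel=.25)
c=robot.get_calibration("wrist"); cv2.imwrite("pics/g_w.png",robot.grab_frame("wrist"))
for al in (-13,50): print(robot.ik(tcp(al).tolist(),[180,0,175.8]))
o=robot.observe();print(o['time'],tob(o['tool_pos']),o['ft_force'],o['gripper_width'])
g=[tob(p) for p in [o['tool_pos']]]
print([proj(c,tow(knob(a)))[0] for a in (-13,77,-103)])
E
```

```text
[-27.96830342 -17.33422605 -21.01614283  86.31808323   0.
 -23.76830342]
[-17.42124783 -17.98551663 -24.57393299  83.41158364   0.
 -13.22124783]
9.2083 [0.06722856 0.01934579 0.31903877] [0.13016868 0.66071341 1.02053315] 0.03397431629246503
[array([250.54419195, 214.44889555]), array([378.63322652, 183.17187891]), array([179.86761214, 170.54360476])]
```

View pics/g_w.png

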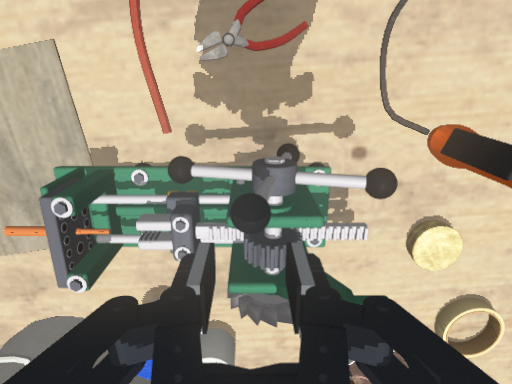

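```bash
python3 - <<'E'
from loc import *
g=robot.line_to(tcp(-13).tolist(),vel=.1,guard=8); print('desc',g,robot.observe()['ft_force'].round(1))
if not g:
  for al in range(-5,52,8):
    g=robot.line_to(tcp(al).tolist(),vel=.08,guard=20)
    o=robot.observe(); print(al,g,o['ft_force'].round(1),o['time'])
    if g: break
cv2.imwrite("pics/h_t.png",crop(robot.grab_frame("top"),210,120,390,250,4))
cv2.imwrite("pics/h_s.png",crop(robot.grab_frame("scene"),200,140,360,295,3.8))
cv2.imwrite("pics/h_w.png",robot.grab_frame("wrist"))
E
```

```text
desc False [ 0.4 -0.   0.2]
-5 False [-0.1  0.7 -0.8] 10.2583
3 False [0.9 0.3 0.4] 10.5583
11 False [-0.2  0.5  0.2] 10.8583
19 False [-0.3 -0.5 -0.9] 11.1583
27 False [-1.3 -0.7  0.1] 11.4583
35 False [-0.6  0.   0.1] 11.7583
43 False [-0.2 -1.  -1.3] 12.0583
51 False [-0.3 -0.1  1.3] 12.3583
```

View pics/h_s.png

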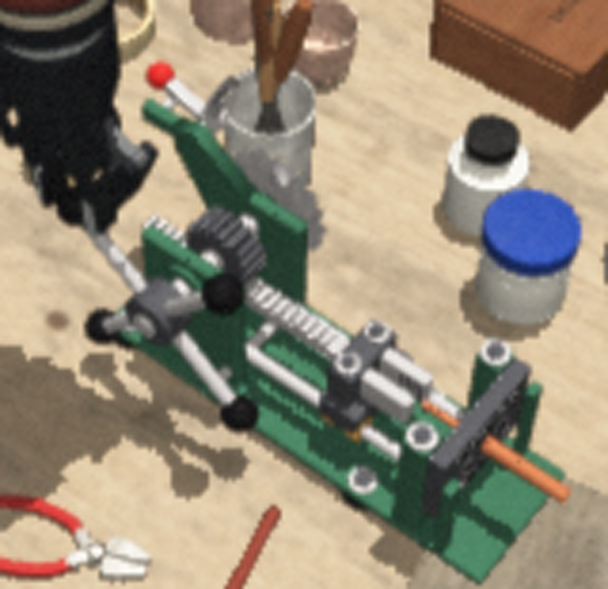

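View pics/h_w.png

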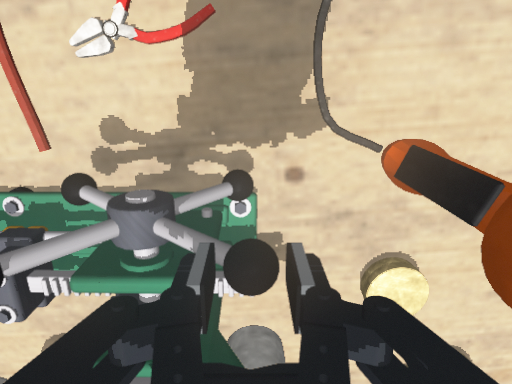

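```bash
python3 - <<'E'
from loc import *
import pickle
p=robot.observe()['tool_pos']
robot.line_to((p+[0,0,.09]).tolist(),vel=.25)
a=tcp(-41); robot.line_to([a[0],a[1],a[2]+.06],vel=.25)
robot.pause(.2)
c=robot.get_calibration("wrist"); im=robot.grab_frame("wrist"); cv2.imwrite("pics/i_w.png",im); pickle.dump(c,open("i_w.pkl","wb"))
t=robot.grab_frame("top"); cv2.imwrite("pics/i_t.png",t); s=robot.grab_frame("scene"); cv2.imwrite("pics/i_s.png",s)
cv2.imwrite("pics/i_tc.png",crop(t,210,120,390,250,4))
print([proj(c,tow(knob(a)))[0] for a in (-45,-41,-37)],robot.observe()['time'])
E
```

```text
[array([242.26147711, 212.93555114]), array([249.19556541, 215.47822245]), array([256.83599633, 217.91088755])] 14.025
```

View pics/i_w.png

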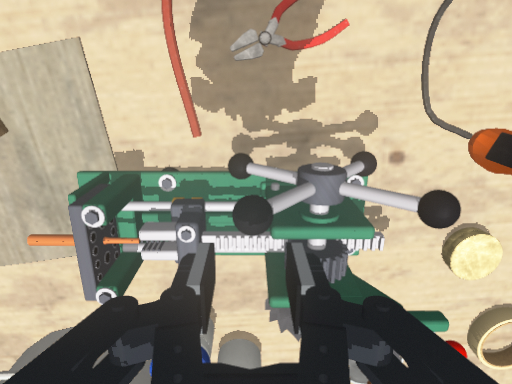

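View pics/i_tc.png

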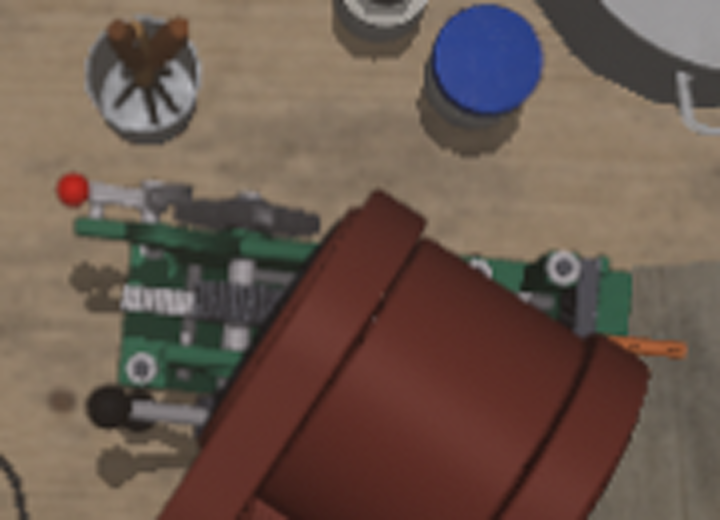

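```bash
python3 - <<'E'
from loc import *
im=cv2.imread("pics/i_w.png"); cv2.imwrite("pics/j_w.png",crop(im,70,170,230,310,4.6))
im=cv2.imread("pics/i_s.png"); cv2.imwrite("pics/j_s.png",crop(im,270,190,360,290,6))
E
```

```text
(no output)
```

View pics/j_w.png

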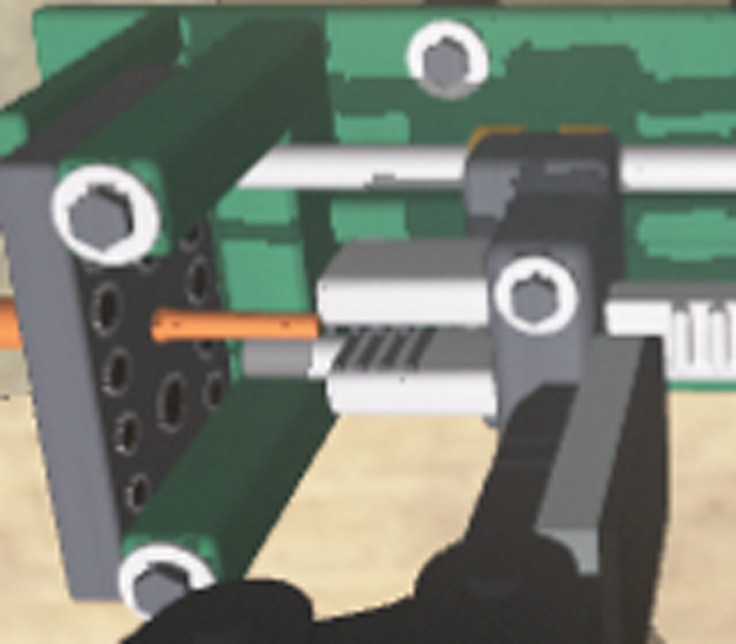

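View pics/j_s.png

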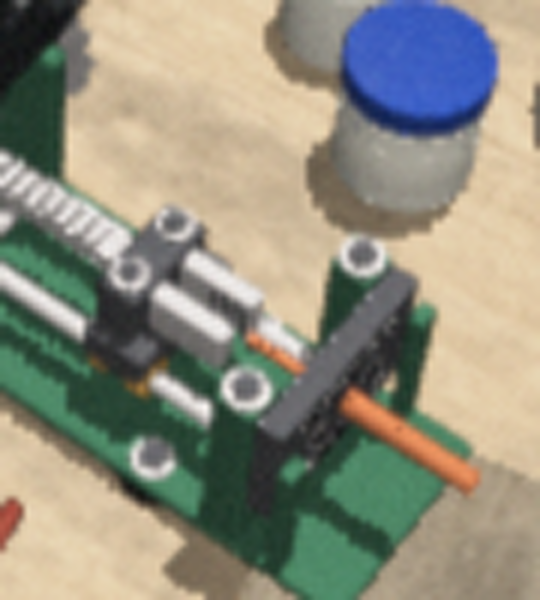

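```bash
python3 - <<'E'
from loc import *
import pickle
c=pickle.load(open("i_w.pkl","rb"))
for z in (.077,.083,.087,.09): print(z,[tob(onplane(c,u,z)).round(4) for u in ((139.6,232),(141.3,259),(70+318/4.6,170+327/4.6))])
print(tob(onplane(c,(137.2,217),.065)))
im=cv2.imread("pics/i_w.png"); d=dark(im,(253,213),r=25,th=40); print(d)
for a in np.arange(-44,-35,1): print(a,proj(c,tow(knob(a)))[0].round(1))
u=dark(im,(438,209),r=24,th=40);print(u,[proj(c,tow(knob(a)))[0].round(1) for a in (48,50,52)])
E
```

```text
0.077 [array([0.0097, 0.1639, 0.077 ]), array([-0.02  ,  0.1654,  0.077 ]), array([-1.000e-04,  1.654e-01,  7.700e-02])]
0.083 [array([0.0126, 0.1617, 0.083 ]), array([-0.0165,  0.1632,  0.083 ]), array([0.003 , 0.1632, 0.083 ])]
0.087 [array([0.0145, 0.1603, 0.087 ]), array([-0.0141,  0.1617,  0.087 ]), array([0.0051, 0.1617, 0.087 ])]
0.09 [array([0.016 , 0.1592, 0.09  ]), array([-0.0124,  0.1606,  0.09  ]), array([0.0066, 0.1606, 0.09  ])]
[0.02025434 0.16892549 0.065     ]Traceback (most recent call last):
  File "<stdin>", line 6, in <module>
  File "loc.py", line 15, in dark
    k=1+np.argmax(s[1:,4]); return c[k]+[u-r,v-r],s[k,4]
        ~~~~~~~~~^^^^^^^^^
    return _wrapfunc(a, 'argmax', axis=axis, out=out, **kwds)
    return bound(*args, **kwds)
ValueError: attempt to get argmax of an empty sequence
```

```bash
python3 - <<'E'
from loc import *
import pickle
g=robot.line_to(tcp(-40).tolist(),vel=.1,guard=8); print('desc',g,robot.observe()['ft_force'].round(1))
if not g:
  for al in (-32,-24,-16,-8,0,7,13):
    g=robot.line_to(tcp(al).tolist(),vel=.08,guard=20)
    if g: print('guard',al); break
robot.pause(.2)
o=robot.observe(); print(o['ft_force'],o['time'])
c=robot.get_calibration("wrist"); im=robot.grab_frame("wrist"); cv2.imwrite("pics/k_w.png",im); pickle.dump(c,open("k_w.pkl","wb"))
s=robot.grab_frame("scene"); cv2.imwrite("pics/k_s.png",s); cv2.imwrite("pics/k_sc.png",crop(s,200,140,360,295,3.8))
E
```

```text
desc False [0.2 1.2 0.9]
[ 0.88643688  0.57754712 -0.7347633 ] 17.0167
```

View pics/k_sc.png

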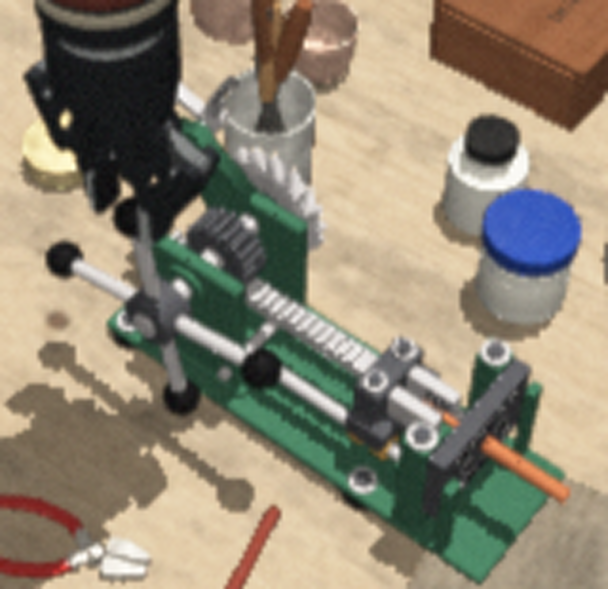

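View pics/k_w.png

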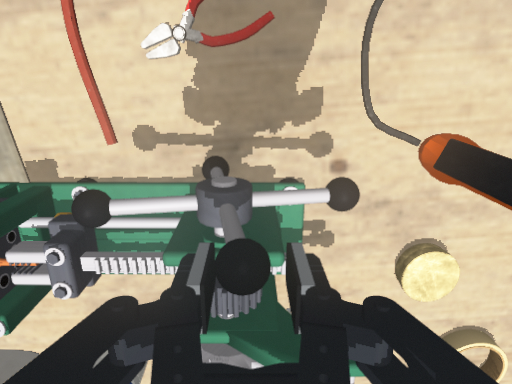

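```bash
python3 - <<'E'
from loc import *
import pickle
c=pickle.load(open("k_w.pkl","rb"))
print([tob(onplane(c,u,.094)).round(4) for u in ((55.5,257),(63.5,291))])
print('scene',[tob(onplane(cs,np.array(u)/3.8+[200,140],.094)).round(4) for u in ((404,347),(376,380),(343,308),(315,340))])
d=pickle.load(open("d_w.pkl","rb"))
print('start wrist',[tob(onplane(d,np.array(u)/4.4+[0,40],.094)).round(4) for u in ((588,230),(602,380))])
for a in (8,10,12,14): print(a,proj(c,tow(knob(a)))[0].round(1))
print([onx(c,u,.068) for u in ((91,208),(343,194),(243,266))])
E
```

```text
[array([0.0158, 0.1367, 0.094 ]), array([-0.0163,  0.1362,  0.094 ])]
scene [array([-0.0145,  0.1379,  0.094 ]), array([0.0174, 0.1389, 0.094 ]), array([-0.0146,  0.0884,  0.094 ]), array([0.0173, 0.0896, 0.094 ])]
start wrist [array([0.0168, 0.0877, 0.094 ]), array([-0.016,  0.088,  0.094])]
8 [234.8 268.2]
10 [241.4 267.7]
12 [248. 267.]
14 [254.4 266.2]
[array([0.068     , 0.08830848, 0.11907822]), array([ 0.068     , -0.08935776,  0.09054276]), array([ 0.068     , -0.01598472,  0.19220619])]
```

```bash
python3 - <<'E'
from loc import *
import pickle
p=robot.observe()['tool_pos']
robot.line_to((p+[0,0,.08]).tolist(),vel=.25)
robot.line_to(tow([-.02,.185,.335]).tolist(),vel=.3)
robot.pause(.2)
c=robot.get_calibration("wrist"); im=robot.grab_frame("wrist"); cv2.imwrite("pics/l_w.png",im); pickle.dump(c,open("l_w.pkl","wb"))
s=robot.grab_frame("scene"); cv2.imwrite("pics/l_s.png",s)
print(robot.observe()['time'])
E
```

```text
18.775
```

View pics/l_w.png

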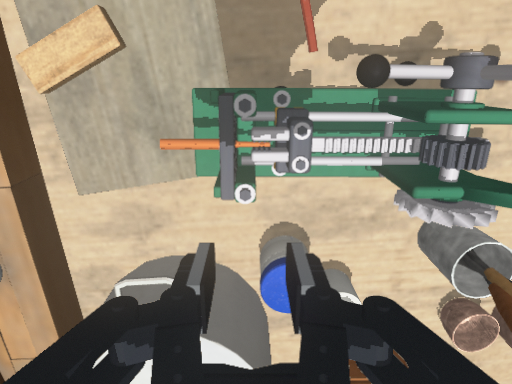

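```bash
python3 - <<'E'
from h import *
im=cv2.imread("pics/l_w.png"); cv2.imwrite("pics/l_wc.png",crop(im,205,80,325,210,6))
E
```

```text
(no output)
```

View pics/l_wc.png

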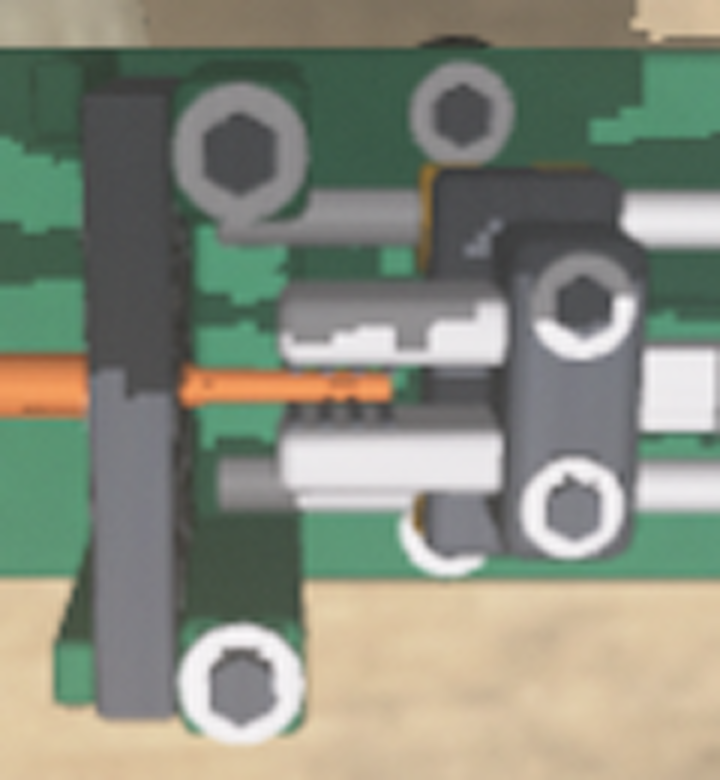

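```bash
python3 - <<'E'
from loc import *
import pickle
a=tcp(12); robot.line_to([a[0],a[1],a[2]+.08],vel=.3)
g=robot.line_to(a.tolist(),vel=.12,guard=8); print('desc',g,robot.observe()['ft_force'].round(1))
if not g:
  for al in (17,23):
    g=robot.line_to(tcp(al).tolist(),vel=.06,guard=20); print(al,g)
robot.pause(.3)
p=robot.observe()['tool_pos']
robot.line_to((p+[0,0,.08]).tolist(),vel=.25)
robot.line_to(tow([-.02,.185,.335]).tolist(),vel=.3)
robot.pause(.2)
c=robot.get_calibration("wrist"); im=robot.grab_frame("wrist"); cv2.imwrite("pics/m_w.png",im); pickle.dump(c,open("m_w.pkl","wb"))
cv2.imwrite("pics/m_wc.png",crop(im,205,80,325,210,6))
s=robot.grab_frame("scene"); cv2.imwrite("pics/m_s.png",s); cv2.imwrite("pics/m_sc.png",crop(s,200,140,360,295,3.8))
print(robot.observe()['time'])
E
```

```text
desc False [ 0.1  0.2 -0.2]
17 False
23 False
23.0667
```

View pics/m_wc.png

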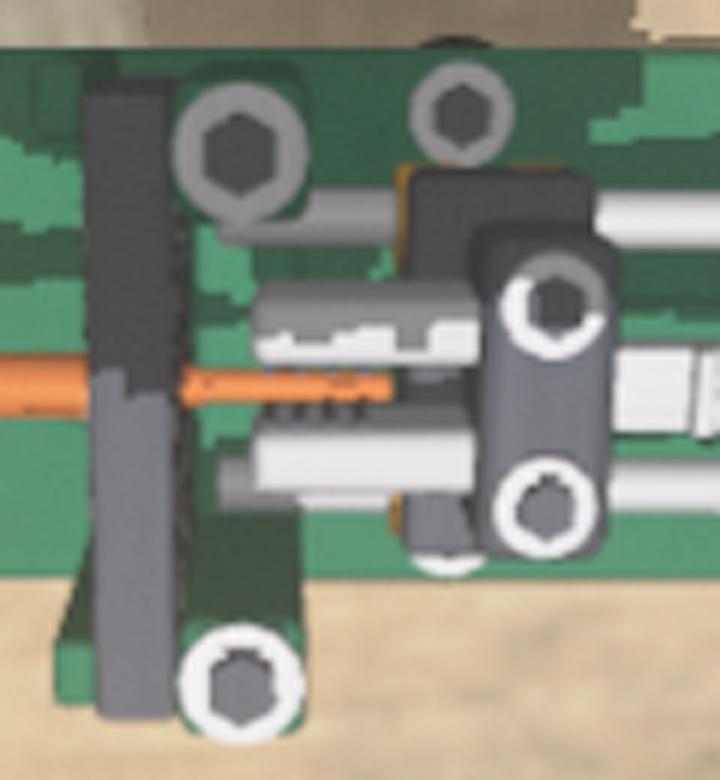

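View pics/m_sc.png

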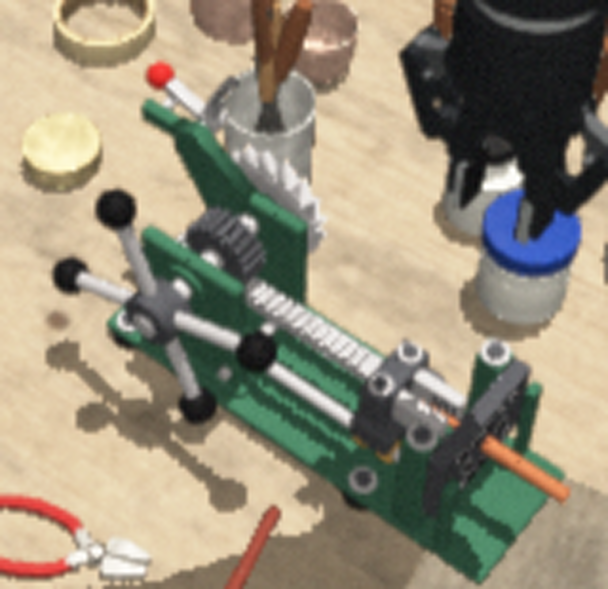

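```bash
python3 - <<'E'
from loc import *
robot.set_gripper(0.0)
robot.line_to(tow([-.056,-.135,.345]).tolist(),vel=.25)
robot.pause(.1)
c=robot.get_calibration("wrist"); im=robot.grab_frame("wrist"); cv2.imwrite("pics/n_w.png",im)
g=robot.line_to(tow([-.056,-.135,.150+.0726]).tolist(),vel=.12,guard=8)
im2=robot.grab_frame("wrist"); cv2.imwrite("pics/n_w2.png",im2)
o=robot.observe();print(g,tob(o['tool_pos']),o['ft_force'],o['time'])
E
```

```text
False [-0.05648765 -0.13497488  0.22367934] [ 0.09572327  0.52250366 -0.80891089] 26.3
```

View pics/n_w2.png

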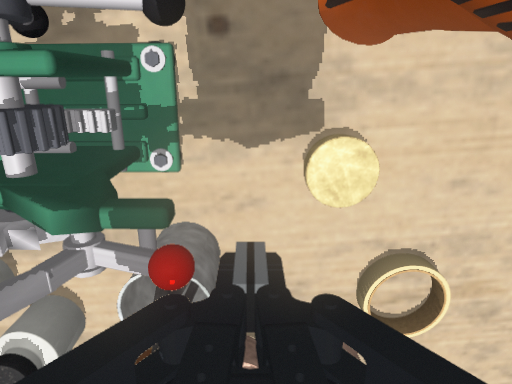

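```bash
python3 - <<'E'
from loc import *
def P(ph):
    y=-.055-.047*np.sin(ph)-.0165; z=.152+.047*np.cos(ph); dz=.016-.007*(1.25-ph)
    return tow([-.056,y,z-dz+.0726]).tolist()
for ph in (1.25,1.1,.95,.8,.65,.5,.4,.3):
    g=robot.line_to(P(ph),vel=.04,guard=15)
    o=robot.observe(); print(ph,g,o['ft_force'].round(1),round(o['time'],1))
    if g: break
robot.pause(.3)
im2=robot.grab_frame("wrist"); cv2.imwrite("pics/o_w.png",im2)
E
```

```text
1.25 True [2.2 6.1 2. ] 26.7
```

View pics/o_w.png

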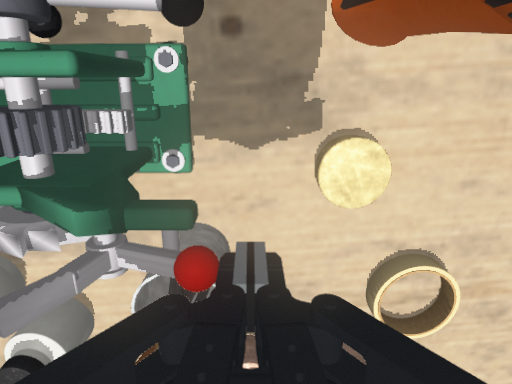

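```bash
cat > arc.py <<'E'
from loc import *
o=robot.observe(); b0=tob(o['tool_pos']); print(b0,o['ft_force'].round(1))
y0=b0[1]-.0005
ph0=1.25
for ph in (1.15,1.05,.95,.85,.75,.65,.55,.45,.37,.3):
    y=y0+.047*(np.sin(ph0)-np.sin(ph)); z=b0[2]+.047*(np.cos(ph)-np.cos(ph0))*1.1
    g=robot.line_to(tow([-.056,y,z]).tolist(),vel=.04,guard=20)
    o=robot.observe(); print(ph,g,tob(o['tool_pos']).round(4),o['ft_force'].round(1),round(o['time'],1))
    if g: break
robot.pause(.3)
cv2.imwrite("pics/p_w.png",robot.grab_frame("wrist"))
cv2.imwrite("pics/p_s.png",crop(robot.grab_frame("scene"),200,140,360,295,3.8))
E
python3 arc.py
```

```text
[-0.05605552 -0.12371584  0.22334582] [1.9 6.9 2.7]
1.15 False [-0.0562 -0.1223  0.2285] [1.4 2.7 0.6] 27.3
1.05 False [-0.0561 -0.1204  0.233 ] [1.4 4.7 1.2] 27.6
0.95 False [-0.0561 -0.1181  0.2373] [2.2 5.6 2. ] 27.9
0.85 False [-0.0561 -0.1154  0.2416] [0.2 7.2 3.7] 28.1
0.75 False [-0.0561 -0.1124  0.2456] [-0.   8.9  6.5] 28.4
0.65 False [-0.0562 -0.109   0.2493] [0.2 9.4 9.7] 28.7
0.55 False [-0.0562 -0.1042  0.2518] [-0.3  0.3 -1.3] 29.0
0.45 False [-0.0559 -0.0994  0.2532] [-0.3  0.4 -0.1] 29.2
0.37 False [-0.056  -0.0963  0.2552] [ 0.4 -0.   0.1] 29.5
0.3 False [-0.056  -0.0933  0.2565] [ 0.4  0.3 -0.4] 29.7
```

View pics/p_w.png

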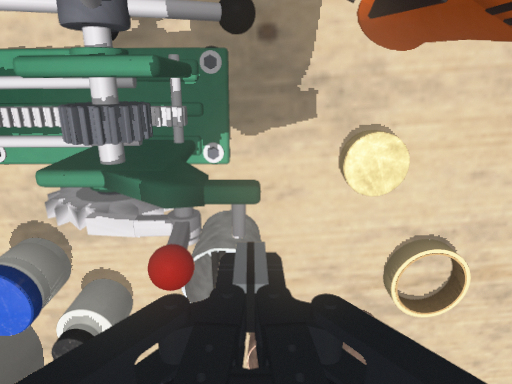

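View pics/p_s.png

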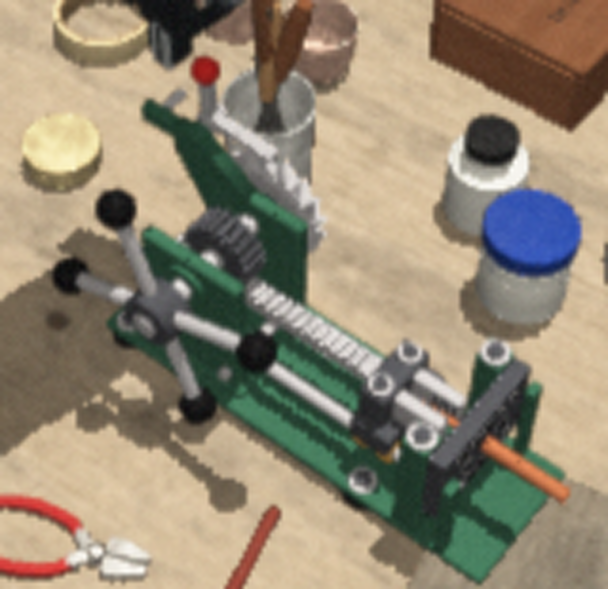

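```bash
python3 - <<'E'
from loc import *
p=robot.observe()['tool_pos']
robot.line_to(tow([-.056,-.12,.27]).tolist(),vel=.1)
robot.line_to(tow([-.056,-.12,.36]).tolist(),vel=.25)
robot.line_to(tow([-.02,.16,.36]).tolist(),vel=.25)
robot.pause(.3)
c=robot.get_calibration("wrist"); im=robot.grab_frame("wrist"); cv2.imwrite("pics/q_w.png",im)
cv2.imwrite("pics/q_wc.png",crop(im,190,80,310,210,6))
t=robot.grab_frame("top");s=robot.grab_frame("scene"); cv2.imwrite("pics/q_s.png",s); cv2.imwrite("pics/q_t.png",t)
rs=red(s,240,145,265,170); p=onx(cs,rs[0],-.0525); print(rs,p,'pawl',np.arctan2(-.055-p[1],p[2]-.152))
print(robot.observe()['time'])
E
```

```text
(array([253.59459459, 158.        ]), np.int32(37)) [-0.0525     -0.06006843  0.19526117] pawl 0.11662727947790281
32.8333
```

View pics/q_w.png

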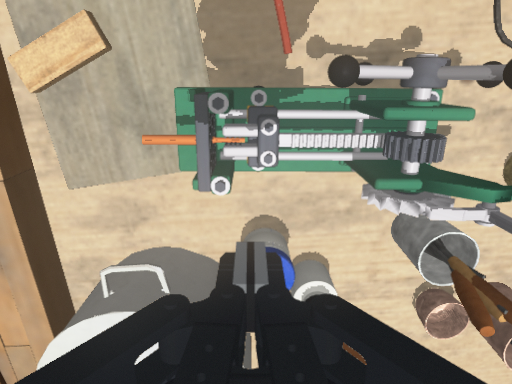

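View pics/q_wc.png

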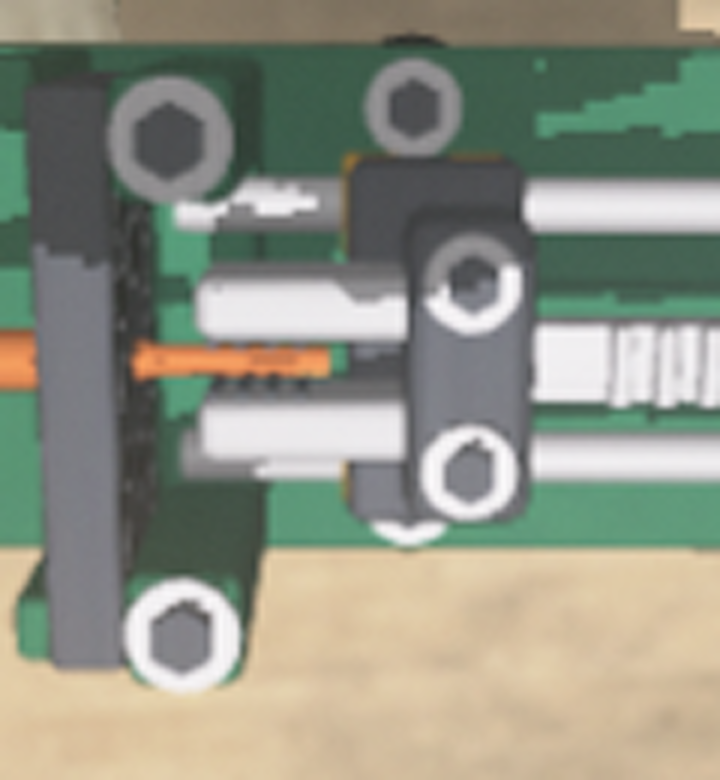

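```bash
python3 - <<'E'
from loc import *
print([tob(onplane(ct,(331.5,135),.077))]); o=robot.observe(); print(o['qvel'].round(2),o['ft_force'].round(1))
robot.job_done(); print(robot.observe()['time'])
E
```

```text
[array([-0.16676693,  0.13965401,  0.077     ])]
[-0.17  0.09 -0.07  0.    0.05 -0.03] [-0.   0.   0.6]
the job is handed in; nothing more can be done
the job is handed in; nothing more can be done
```

The job is done and handed in at about 33 s of the 64 s allowed. The jaws stand about 11 mm short of the draw plate, and the pawl is back down on the ratchet.

1. **Pawl over:** I threw it with the closed fingers. The wrist and scene views put it at about 1.28 rad, against its rest pin.
2. **Winding back:** I turned the star wheel by its knobs in three strokes, with each knob held loosely between the open fingers. The gap went from about 65 mm to 37, then 15.5, then 11 mm. I never pushed the carriage itself.
3. **Pawl down:** I lifted its ball back from the other side until it fell onto the ratchet teeth.

**Last checks:**
- **Jaws:** the wrist picture gives a gap of 11–12 mm, scaled by the 34 mm of copper tube showing.
- **Pawl:** the scene picture gives an angle of about 0.12 rad.
- **Robot:** it was clear of everything, with almost no force at the wrist.
- **Jar and tin:** they looked unmoved in the pictures and nothing came near them. I did not re-measure their positions.

One thing went differently than planned: while I was pushing the pawl back, the force guard stopped the approach early because the fingers are wider at ball height than I had assumed. I carried on from that contact point, with no more than about 14 N on the tool.

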